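# Seat the die clamp's thumbscrew and back it off a quarter turn

## Robot

A 6-joint arm with a two-finger parallel gripper is mounted at the origin on a cart in front of the work surface, level with it; the furniture and walls round the work are solid. World frame = base frame: x ahead of the robot, y to its left, z up, the work surface at z = 0. Lengths are in m, angles in degrees, forces in N, time in s.
With the tool pointing down it reaches from about 0.375 to 0.9 m from the base axis. Payload 3.1 kg.
Tool frame: the origin (TCP) lies at the very end of the fingers, on their centre line; the grasp point (between the pads) lies 19 mm behind it; z points along the fingers, y is the line along which they close (so a half turn about z gives the same grasp; the last joint's range is limited). The gripper opens to 87 mm and grips with 3 to 60 N. Pads are 19 mm wide; open, the fingers measure 117 mm over their backs; the gripper's body (75 mm by 190 mm) begins 51 mm behind the grasp point.
Start: joints at [55.835, 30.224, 82.088, -0, 67.689, -10.227], TCP at [0.254, 0.571, 0.223] pointing down, gripper open.
Joint ranges: [-176.69, 176.69], [-43.24, 126.21], [12.49, 139.97], [-82, 262], [0, 151.66], [-163.58, 163.58]. Speed limits (degrees/s): [159.86, 159.86, 180, 180, 180, 180].

## Interface

Orientations are given as a 3x3 rotation matrix whose columns are the frame's x, y, z axes.
In Python, from rig import bot, imaging gives the robot as it stands.
- The arm moves only by the tool drive_tool, never from a script. Its argument "deltas" is text: rows parted by semicolons, each of 5 numbers parted by spaces: the finger opening in mm, from 0 to 87, then the shift along the world's x, y, z in mm, then the turn about the world's z in rad. In form: jaw dx dy dz twist; .... A call has 1 to 12 rows; each row is the pose to reach, as a shift and turn from the pose commanded when the call began; what a row does not reach only later rows make up. A row lasts 1/10 s, in which the tool goes at most 50 mm and 8.59 degrees, less where a joint would pass 70% of its speed; a pose out of reach is approached as far as the arm can. A call with a gripper value outside its range is refused whole. The fingers move at their own pace and stop on an object; the grip force is fixed at half the most. Time passes only in rows, so rows that repeat a pose let the fingers close. It gives the time, the measured TCP pose, the force, the opening and the grip force at its end, in the units of the state.
- bot.read_state(): the state, without advancing time (a new reading comes with each control period).
- imaging.capture(name): name is "side" or "top" or "wrist"; returns the picture (420x560x3 uint8, red, green, blue); there is no depth.
- imaging.camera_model(name): a dict with "fx", "fy", "cx", "cy" (pixels), "T" (4x4, takes a point from camera to world coordinates). Camera axes: x right, y down, z forward; pixel columns grow to the right and rows downward; lengths in m; the calibration is good to about 2 mm. A picture is of the moment at which its call begins: read the wrist's pose just before it. camera_model takes no time and is no camera call; for the wrist camera it gives the pose at the moment of the call.
- bot.hand_in(): hands the job in; it is judged then, once.
The state is a dict: "time_s": time; "joint_positions": joint angles; "qvel": joint speeds; "tau": joint torques, N m; "position": TCP position; "tcp_rot": TCP orientation; "force": force on the tool from outside, world axes, zero at the start; "moment": the same for the moment, N m; "opening": opening from 0.0 (shut) to 1.0 (fully open); "grasp_force": force on a finger pad.
Only numpy, scipy, OpenCV 4.12 (cv2) and the standard library are available. Lean on these libraries where they do the work, as an engineer would, in place of code of your own. Each camera call takes 0.05 s, during which the arm holds its last target. There are 200 camera calls.

## Task

A white bottle with a red cap has been left in the way of the blue die clamp: first stand it upright on the round green mat, without dropping it. Then turn the clamp's steel thumbscrew clockwise (seen from above) until it seats on the die, back it off a quarter turn, and finish while still gripping the thumbscrew there - do not let go at the end. Leave the petri dish, vial, die plunger and die base where they are.

Things in the scene. Friction and masses are not known exactly. Their poses are not given: they have to be found in the camera images.
- clamp: Blue C-frame clamp, fixed. Origin: on the worktop, on the upright screw axis; x axis points from the screw to the column (roughly away from the robot). In mm: base x -34 to 76, y +-38, 8 thick; column x 46 to 66, y +-16; arm over the screw x -18 to 66, y +-16, top at z 90; brass collar radius 10, top at z 95. A grey pellet die, radius 19, is fixed under the screw.
- wing_grip (a point): Thumbscrew: point on the screw axis, 122 mm above the worktop when seated. One upright steel wing bar: 44 mm along this point's x, 10 mm thick along y, from 104 to 134 mm above the worktop when seated; grip it from above across its thickness. Below it only the 9 mm spindle. Red mark on top at its +x end. Seated, the axes are parallel to the clamp's (red mark towards the column).
- screw (a joint): Thumbscrew angle, rad: 0 = seated on the die (hard stop), negative = open. Clockwise seen from above raises it; -1.57 is a quarter turn back from seated. Starts at -1.5 to -2.7. The screw sinks 1 mm per rad of clockwise turn. Friction 0.08 Nm; it stays where left. World yaw of the wing = clamp yaw minus this angle.
- bottle_mid (a point): White bottle with red cap, loose, standing: its centre, 55 mm above its underside. Body 48 mm in diameter up to 97 mm, cap 28 mm in diameter above, 110 mm tall, about 0.12 kg. It stands close in front of the clamp (axis about 66 mm from the screw axis): take it with the fingers to either side of the line from bottle to screw.
- mat: Round green mat fixed on the worktop, radius 65 mm, 4 mm thick; origin: centre of its underside. It is either to the left or to the right of the clamp.
- petri_mid (a point): Bystander: clear petri dish with lid, 62 mm in diameter, 14 mm high, loose; its centre.
- plunger_mid (a point): Bystander: grey steel die plunger standing beside the clamp, 22 mm in diameter, 48 mm high, loose; its centre.
- die_base_mid (a point): Bystander: grey steel die base, 33 mm in diameter, 16 mm high, loose; its centre.
- vial_mid (a point): Bystander: small glass vial with blue cap, standing, 15 mm in diameter, 45 mm high, loose; its centre.
Not all that is in view belongs to the job. What is meant by the part that bears bottle_mid is not black, and is the larger of those in its own colour. Of the things that look like the clamp, the largest one is meant.

How it is judged (in metres and radians):
On the way, in this order (a step that is already met when the one before it is completed fails the run):
1. the bottle stands upright on the green mat, let go (horizontal distance between bottle_mid and mat below 0.045 m and angle between bottle_mid's own z axis and vertical below 0.1 rad and height (world z) of bottle_mid between 0.053 and 0.066 m and contact force between the fingers and bottle below 0.05 N), for 0.2 s.
2. the thumbscrew is turned clockwise until it seats (within 0.06 rad of the stop) (value of joint screw above -0.06 rad), for 0.1 s.
3. the thumbscrew is backed off a quarter turn, within 15 degrees, and gripped (value of joint screw between -1.83 and -1.31 rad and contact force between the fingers and screw above 2 N), for 0.2 s.
At the end, for the whole second after the job is handed in: The fingers still grip the thumbscrew (more than 2 N), which stands still a quarter turn (1.57 rad, within 0.26 rad or 15 degrees) back from its seat; the bottle stands free and upright (within 0.1 rad) on the mat, its axis within 45 mm of the mat's centre (all of step 1 and all of step 3 and velocity of joint screw between -0.05 and 0.05 rad/s); the arm keeps its last pose, push and grip.
It fails at once if the petri dish, vial, die plunger or die base is moved by more than 30 mm or knocked over (distance of any of petri_mid, plunger_mid, die_base_mid, vial_mid from where it was at the start of the episode above 0.03 m or angle between any of petri_mid, plunger_mid, die_base_mid, vial_mid's own z axis and vertical above 0.6 rad).
It fails at once if the bottle is knocked over (angle between bottle_mid's own z axis and vertical above 0.9 rad).
It fails at once if the bottle is dropped (in the air, more than 25 mm up, and not in the fingers) (height (world z) of bottle_mid above 0.084 m and contact force between the fingers and bottle below 0.02 N).
It also fails if it takes over 72 s, if anything falls off the work surface, if the arm or the gripper's body presses on something with over 40 N, if the wrist force passes 120 N, or if a joint passes its speed limit or range.

## Working session

There is one attempt and no reset: what is moved stays moved. The work goes in short steps, Python scripts to look and compute and a tool call to move; the robot and the scene stay as the last step left them, time stands still between calls to the robot, and variables do not carry over. Pictures are saved under pics/ and viewed, at most 10 in all, crops included, and the job is handed in when it is done.

Besides the shell and the picture viewer there is one more tool, called after "Request:" as name(argument=value, ...) on one line, values as JSON. drive_tool: Moves the arm, as the interface text tells. Its arguments: {"type":"object","properties":{"deltas":{"type":"string"}},"required":["deltas"]}

```bash
mkdir -p pics; ls; python3 - <<'E'
from rig import bot, imaging
import cv2,numpy as np
for n in ["top","side"]:
    im=imaging.capture(n); cv2.imwrite(f"pics/{n}0.png",im[:,:,::-1]); m=imaging.camera_model(n); print(n,{k:np.round(v,4).tolist() for k,v in m.items()})
s=bot.read_state(); print(s)
E
```

```text
pics
top {'fx': 403.3316, 'fy': 403.3316, 'cx': 283.8486, 'cy': 209.5612, 'T': [[-0.0267, -0.9906, 0.1339, 0.3854], [-0.9996, 0.0259, -0.0082, 0.0611], [0.0047, -0.1341, -0.991, 1.1289], [0.0, 0.0, 0.0, 1.0]]}
side {'fx': 435.9102, 'fy': 435.9102, 'cx': 278.257, 'cy': 213.262, 'T': [[0.9856, -0.0777, 0.1502, 0.4001], [-0.1684, -0.533, 0.8292, -0.7695], [0.0156, -0.8425, -0.5384, 0.6311], [0.0, 0.0, 0.0, 1.0]]}
{'time_s': 0.1, 'joint_positions': array([ 5.58339833e+01,  3.02738076e+01,  8.21493557e+01, -2.07311208e-03,
        6.76894968e+01, -1.02285377e+01]), 'qvel': array([ 0.07955401, -0.12816351, -0.25002751, -0.00310501,  0.02811469,
        0.01935205]), 'tau': array([ 9.34069112e-05, -4.40982842e+01, -1.77150321e+01,  6.35104277e-02,
        5.33451838e-02, -3.18993114e-05]), 'position': array([0.25320306, 0.57068668, 0.22166596]), 'tcp_rot': array([[-9.13994160e-01,  4.05725912e-01, -1.07655599e-03],
       [ 4.05727217e-01,  9.13992733e-01, -1.64573233e-03],
       [ 3.16248097e-04, -1.94097781e-03, -9.99998066e-01]]), 'force': array([-0.18388294,  0.56278924,  0.06157013]), 'moment': array([-0.03676815, -0.02386246,  0.02443292]), 'grasp_force': 0.0, 'opening': 1.0001180868257178}
```

View pics/top0.png

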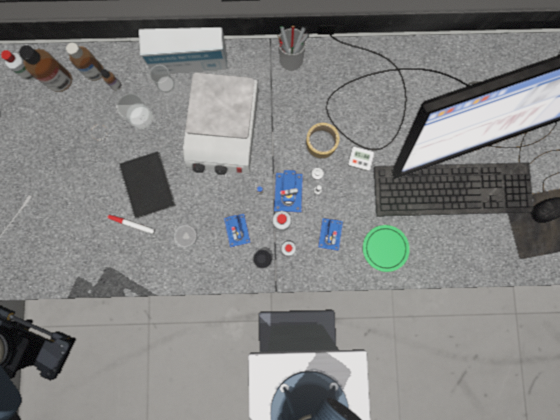

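View pics/side0.png

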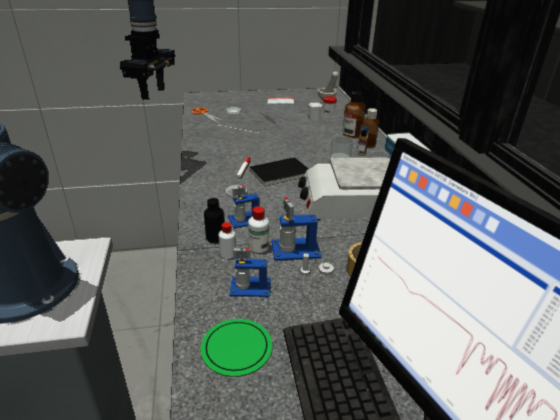

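The top view shows the big clamp at about (288,190), the target bottle at (282,220), and the mat at (386,248). Decoys are the small clamps at (237,230) and (331,234), a small white bottle at (288,248) and a black bottle at (262,258). I'll enlarge this area.

```bash
python3 - <<'E'
import cv2
a=cv2.imread("pics/top0.png")[160:280,215:375]
cv2.imwrite("pics/top_c.png",cv2.resize(a,None,fx=5,fy=5,interpolation=cv2.INTER_CUBIC))
a=cv2.imread("pics/side0.png")[175:300,195:355]
cv2.imwrite("pics/side_c.png",cv2.resize(a,None,fx=4.8,fy=4.8,interpolation=cv2.INTER_CUBIC))
E
```

```text
(no output)
```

View pics/top_c.png

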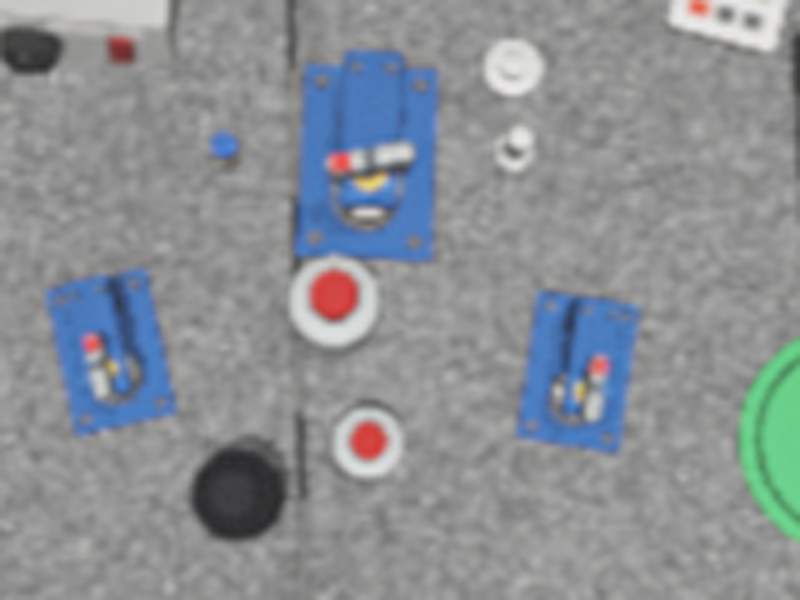

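View pics/side_c.png

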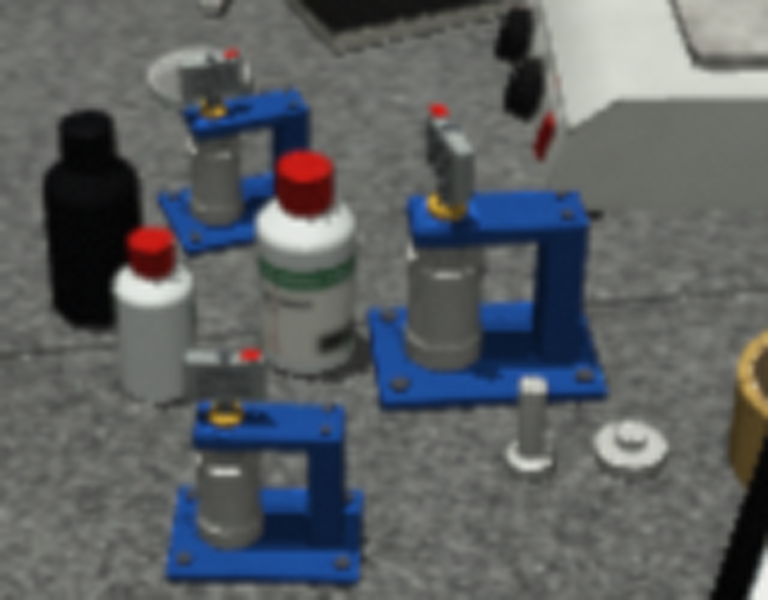

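```bash
cat > h.py <<'E'
import numpy as np
from rig import imaging
def P(cam,u,v,z,m=None):
    m=m or imaging.camera_model(cam); T=m["T"]
    d=T[:3,:3]@[(u-m["cx"])/m["fx"],(v-m["cy"])/m["fy"],1]; o=T[:3,3]
    return np.round(o+d*(z-o[2])/d[2],4)
t=lambda u,v,z:P("top",215+u/5,160+v/5,z)
s=lambda u,v,z:P("side",195+u/4.8,175+v/4.8,z)
E
python3 - <<'E'
from h import *
for n,a in dict(TL=(305,65,.008),TR=(437,70,.008),BR=(433,262,.008),BL=(293,258,.008),w1=(335,162,.135),w2=(412,152,.135),cap=(335,295,.11),small=(368,441,.08),black=(238,493,.1),vial=(224,144,.045),plung=(517,137,.048),base=(513,65,.016),scL1=(92,345,.1),scR=(600,365,.1)).items(): print(n,t(*a))
print("mat",P("top",386,248,.004),"side",P("side",236.5,346.5,.004))
print("petri",P("top",185,236,.014))
for n,a in dict(cap=(306,163,.11),red=(440,112,.135),plung=(533,382,.048),clBL=(370,312,.008),clBR=(383,402,.008),clFR=(605,395,.008)).items(): print("side",n,s(*a))
E
```

```text
TL [0.6422 0.0713 0.008 ]
TR [ 0.6373 -0.0036  0.008 ]
BR [0.5275 0.0023 0.008 ]
BL [0.5319 0.0807 0.008 ]
w1 [0.5631 0.0563 0.135 ]
w2 [0.5672 0.0177 0.135 ]
cap [0.499 0.058 0.11 ]
small [0.4258 0.0428 0.08  ]
black [0.4006 0.1097 0.1   ]
vial [0.5908 0.1162 0.045 ]
plung [ 0.5899 -0.0436  0.048 ]
base [ 0.6373 -0.0461  0.016 ]
scL1 [0.4777 0.1828 0.1   ]
scR [ 0.4606 -0.0765  0.1   ]
mat [ 0.4221 -0.2294  0.004 ] side [ 0.4253 -0.2329  0.004 ]
petri [0.4695 0.3267 0.014 ]
side cap [0.505  0.0571 0.11  ]
side red [0.5675 0.0528 0.135 ]
side plung [ 0.5943 -0.0441  0.048 ]
side clBL [0.5388 0.0737 0.008 ]
side clBR [0.5336 0.0012 0.008 ]
side clFR [ 0.6396 -0.0093  0.008 ]
```

The main clamp screw axis is at about (0.565, 0.039), yaw about -3.5°. The wing yaw is about 96°, so the screw is near -1.74 rad. The bottle is at about (0.502, 0.0575), 66 mm from the axis as stated. The mat is at (0.423, -0.231). I'll move above the bottle.

Request:
drive_tool(deltas="87 125 -256 0 0.07;87 249 -513 0 0.133;87 249 -513 0 0.133;87 249 -513 0 0.133;87 249 -513 0 0.133;87 249 -513 0 0.133;87 249 -513 0 0.133;87 249 -513 0 0.133;87 249 -513 0 0.133;87 249 -513 0 0.133;87 249 -513 0 0.133;87 249 -513 0 0.133")

```text
time_s: 1.3
position: [0.5047, 0.0543, 0.2225]
tcp_rot: [[-0.959, 0.285, 0.002], [0.285, 0.959, -0.001], [-0.002, -0.001, -1.0]]
force: [-0.0, 0.7, 0.1]
opening: 0.996
grasp_force: 0.0
```

```bash
python3 - <<'E'
from rig import bot, imaging
import cv2,json,numpy as np
m=imaging.camera_model("wrist"); im=imaging.capture("wrist"); cv2.imwrite("pics/w1.png",im[:,:,::-1])
json.dump({k:np.array(v).tolist() for k,v in m.items()},open("w1.json","w")); print(np.round(m["T"],3).tolist(),m["fx"],bot.read_state()["position"])
E
```

```text
[[0.285, 0.915, 0.284, 0.426], [0.959, -0.272, -0.085, 0.079], [0.0, 0.297, -0.955, 0.385], [0.0, 0.0, 0.0, 1.0]] 311.189166270925 [0.50584722 0.05294727 0.22249039]
```

View pics/w1.png

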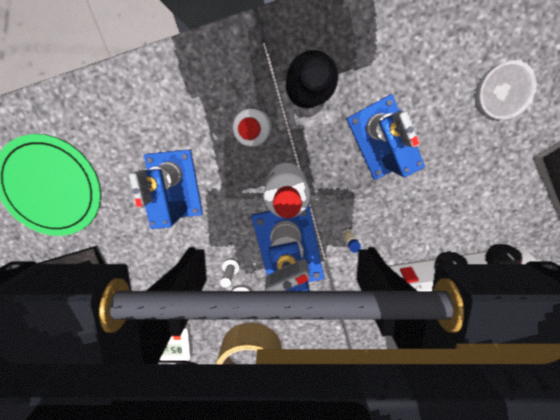

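The wrist view shows the bottle cap at (287,204), the wing top centre at about (290,281) with red to the right, and the mat at (49,184).

```bash
python3 - <<'E'
from h import *; import json
m={k:np.array(v) for k,v in json.load(open("w1.json")).items()}
print(P("",287,204,.11,m),P("",289,281,.136,m),P("",303,279,.136,m),P("",49,184,.004,m),P("",287,183,.055,m))
from rig import bot; print(bot.read_state()["position"])
E
```

```text
[0.5016 0.0618 0.11  ] [0.5639 0.045  0.136 ] [0.5655 0.0576 0.136 ] [ 0.4215 -0.2215  0.004 ] [0.4942 0.065  0.055 ]
[0.50584722 0.05294727 0.22249039]
```

Request:
drive_tool(deltas="87 0 0 -40 0;87 0 0 -80 0;87 0 0 -80 0;87 0 0 -80 0")

```text
time_s: 1.75
position: [0.5019, 0.0587, 0.1423]
tcp_rot: [[-0.96, 0.281, -0.002], [0.281, 0.96, 0.0], [0.002, -0.0, -1.0]]
force: [-0.1, -0.1, 0.5]
opening: 0.997
grasp_force: 0.0
```

Request:
drive_tool(deltas="87 0 0 -30 0;87 0 0 -60 0;87 0 0 -90 0;87 0 0 -90 0;0 0 0 -90 0;0 0 0 -90 0;0 0 0 -90 0;0 0 0 -90 0;0 0 0 -90 0;0 0 0 -90 0;0 0 0 -90 0;0 0 0 -90 0")

```text
time_s: 2.95
position: [0.5029, 0.0583, 0.053]
tcp_rot: [[-0.96, 0.281, 0.001], [0.281, 0.96, 0.0], [-0.001, 0.0, -1.0]]
force: [0.1, 1.2, 5.4]
opening: 0.547
grasp_force: 30.0
```

Gripped: the opening is 47.6 mm. Lifting.

Request:
drive_tool(deltas="0 0 0 10 0;0 0 0 30 0;0 0 0 55 0;0 0 0 80 0;0 0 0 105 0;0 0 0 125 0;0 0 0 140 0;0 0 0 140 0;0 0 0 140 0")

```text
time_s: 3.85
position: [0.5021, 0.0582, 0.1924]
tcp_rot: [[-0.96, 0.281, -0.0], [0.281, 0.96, -0.0], [0.0, -0.0, -1.0]]
force: [1.5, 0.3, -1.6]
opening: 0.539
grasp_force: 30.0
```

Request:
drive_tool(deltas="0 -4 -15 0 0;0 -12 -45 0 0;0 -20 -75 0 0;0 -28 -105 0 0;0 -37 -140 0 0;0 -46 -175 0 0;0 -55 -210 0 0;0 -64 -240 0 0;0 -72 -265 0 0;0 -78 -282 0 0;0 -80 -287 0 0;0 -80 -287 0 0")

```text
time_s: 5.05
position: [0.4218, -0.2287, 0.1916]
tcp_rot: [[-0.959, 0.283, -0.002], [0.283, 0.959, 0.002], [0.002, 0.001, -1.0]]
force: [-0.1, 0.5, -1.3]
opening: 0.549
grasp_force: 30.0
```

```bash
python3 - <<'E'
from rig import bot, imaging
import cv2
im=imaging.capture("side"); cv2.imwrite("pics/s2.png",im[:,:,::-1])
s=bot.read_state(); print(s["position"],s["grasp_force"],s["force"],s["opening"])
E
```

```text
[ 0.42200815 -0.22795758  0.19174043] 29.987683882936835 [-0.36779667 -0.76127881 -1.48044836] 0.5436531397785004
```

View pics/s2.png

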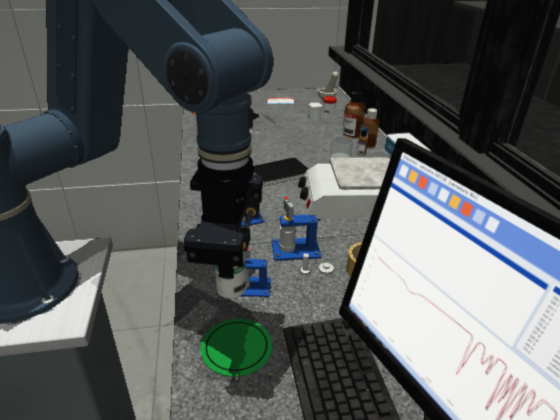

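The side view shows the bottle held upright above the mat at about (235,282), with the mat at (236,346). Lowering.

Request:
drive_tool(deltas="0 0 0 -30 0;0 0 0 -60 0;0 0 0 -90 0;0 0 0 -115 0;0 0 0 -128 0;0 0 0 -133 0;0 0 0 -135 0;0 0 0 -135 0;0 0 0 -135 0")

```text
time_s: 6.0
position: [0.4231, -0.2289, 0.0583]
tcp_rot: [[-0.96, 0.281, 0.001], [0.281, 0.96, -0.001], [-0.001, -0.001, -1.0]]
force: [-0.5, -0.1, -1.6]
opening: 0.547
grasp_force: 30.0
```

Request:
drive_tool(deltas="0 0 0 -1 0;0 0 0 -2 0;0 0 0 -2 0;0 0 0 -2 0")

```text
time_s: 6.4
position: [0.4231, -0.2291, 0.0569]
tcp_rot: [[-0.96, 0.281, 0.002], [0.281, 0.96, -0.001], [-0.002, -0.001, -1.0]]
force: [0.2, 1.4, 8.0]
opening: 0.547
grasp_force: 30.0
```

Contact is 8 N upward. I'll release, wait, then go up.

Request:
drive_tool(deltas="55 0 0 0 0;70 0 0 0 0;87 0 0 0 0;87 0 0 0 0;87 0 0 0 0;87 0 0 0 0;87 0 0 20 0;87 0 0 60 0;87 0 0 100 0;87 0 0 140 0;87 0 0 160 0;87 0 0 160 0")

```text
time_s: 7.6
position: [0.4242, -0.2301, 0.2186]
tcp_rot: [[-0.96, 0.281, 0.006], [0.281, 0.96, -0.005], [-0.007, -0.003, -1.0]]
force: [-0.5, -0.4, 0.2]
opening: 1.001
grasp_force: 0.0
```

```bash
python3 - <<'E'
from rig import bot, imaging
import cv2,numpy as np
a=imaging.capture("side"); b=imaging.capture("top")
c=np.hstack([cv2.resize(a[230:400,160:330],(400,400)),cv2.resize(b[160:290,330:460],(400,400))])
cv2.imwrite("pics/s3.png",c[:,:,::-1])
s=bot.read_state(); print(s["time_s"],s["position"],s["joint_positions"],s["force"])
E
```

```text
7.7 [ 0.42224879 -0.22847117  0.21536072] [-4.17850186e+01  1.97123223e+01  1.02836276e+02  1.39747370e-04
  5.74575052e+01 -1.15469090e+02] [-0.34936792  0.97937853 -0.84955567]
```

View pics/s3.png

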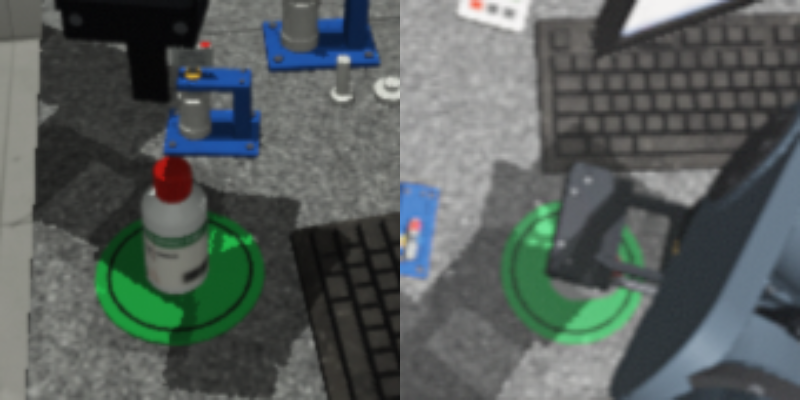

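The bottle stands upright on the mat. Moving over the thumbscrew with the fingers turned across the wing.

Request:
drive_tool(deltas="87 20 38 0 -0.13;87 40 75 0 -0.26;87 61 115 0 -0.39;87 82 154 0 -0.52;87 102 192 0 -0.65;87 122 230 0 -0.78;87 142 268 0 -0.91;87 142 268 0 -1.04;87 142 268 0 -1.18;87 142 268 0 -1.18;87 142 268 0 -1.18;87 142 268 0 -1.18")

```text
time_s: 8.9
position: [0.564, 0.039, 0.2146]
tcp_rot: [[-0.107, 0.994, -0.002], [0.994, 0.107, 0.0], [0.0, -0.002, -1.0]]
force: [-0.3, 0.3, -0.8]
opening: 1.001
grasp_force: 0.0
```

```bash
python3 - <<'E'
from rig import bot, imaging
import cv2,json,numpy as np
m=imaging.camera_model("wrist"); im=imaging.capture("wrist"); cv2.imwrite("pics/w2.png",cv2.resize(im[130:290,170:390],None,fx=3.6,fy=3.6,interpolation=cv2.INTER_CUBIC)[:,:,::-1])
json.dump({k:np.array(v).tolist() for k,v in m.items()},open("w2.json","w")); s=bot.read_state();print(s["position"],s["joint_positions"])
E
```

```text
[0.56415341 0.0388672  0.21492832] [-7.37856672e+00  2.61907543e+01  9.11859152e+01 -7.30457336e-04
  6.26970681e+01 -1.34975249e+01]
```

View pics/w2.png

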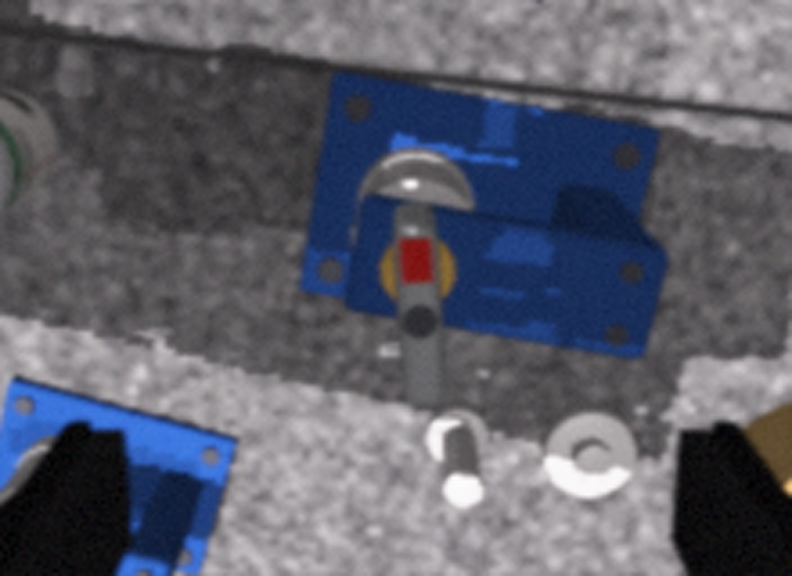

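The wing's top runs from (416,240) at the red end to (423,403) in the crop, centred on the dot at (420,320). It hangs vertically between the fingers.

```bash
python3 - <<'E'
from h import *; import json
m={k:np.array(v) for k,v in json.load(open("w2.json")).items()}
p=[P("",170+u/3.6,130+v/3.6,z,m) for u,v,z in [(416,238,.1357),(423,405,.1357),(420,320,.1357),(335,72,.008),(658,128,.008),(645,356,.0905),(348,308,.0905),(362,198,.09)]]
print(p); d=p[0]-p[1]; print(np.degrees(np.arctan2(d[1],d[0])),np.linalg.norm(d))
for i,j in((3,4),(6,5)):
  d=p[j]-p[i]; print(np.degrees(np.arctan2(d[1],d[0])),np.linalg.norm(d))
E
```

```text
[array([0.5647, 0.061 , 0.1357]), array([0.5707, 0.0215, 0.1357]), array([0.5677, 0.0421, 0.1357]), array([0.5375, 0.0817, 0.008 ]), array([0.6449, 0.075 , 0.008 ]), array([0.632 , 0.0237, 0.0905]), array([0.5505, 0.0286, 0.0905]), array([0.5513, 0.0588, 0.09  ])]
98.63713141507077 0.03995309750194596
-3.5696917711765406 0.10760878216948656
-3.440635250245179 0.08164716774022233
```

Request:
drive_tool(deltas="87 2 2 -30 0.03;87 2 2 -60 0.03;87 2 2 -90 0.03;87 2 2 -110 0.03;87 2 2 -110 0.03;60 2 2 -110 0.03;40 2 2 -110 0.03;25 2 2 -110 0.03;18 2 2 -110 0.03;14 2 2 -110 0.03;12 2 2 -110 0.03;12 2 2 -110 0.03")

```text
time_s: 10.15
position: [0.5666, 0.0413, 0.1057]
tcp_rot: [[-0.136, 0.991, 0.0], [0.991, 0.136, -0.0], [-0.0, 0.0, -1.0]]
force: [0.5, -0.0, 0.3]
opening: 0.449
grasp_force: 0.0
```

Request:
drive_tool(deltas="10 0 0 0 0;0 0 0 0 0;0 0 0 0 0;0 0 0 0 0;0 0 0 0 0")

```text
time_s: 10.65
position: [0.5676, 0.0413, 0.1055]
tcp_rot: [[-0.136, 0.991, 0.002], [0.991, 0.136, 0.0], [-0.0, 0.002, -1.0]]
force: [3.2, 1.2, -2.3]
opening: 0.114
grasp_force: 30.0
```

Request:
drive_tool(deltas="0 1 0 0 -0.14;0 1 0 0 -0.28;0 1 0 0 -0.42;0 1 0 -1 -0.56;0 1 0 -1 -0.7;0 1 0 -1 -0.84;0 1 0 -1 -0.98;0 1 0 -1 -1.12;0 1 0 -1 -1.26;0 1 0 -1 -1.4;0 1 0 -2 -1.5;0 1 0 -2 -1.5")

```text
time_s: 11.85
position: [0.5683, 0.0409, 0.1039]
tcp_rot: [[0.979, 0.205, 0.001], [0.205, -0.979, -0.0], [0.001, 0.001, -1.0]]
force: [1.1, -1.9, 0.6]
opening: 0.114
grasp_force: 30.0
```

```bash
python3 - <<'E'
from rig import bot
s=bot.read_state()
print(s["position"],s["force"],s["moment"],s["opening"],s["grasp_force"],s["joint_positions"][5])
E
```

```text
[0.56828397 0.04094727 0.10394283] [ 1.05174794 -1.94639476  0.5541891 ] [-0.10895876 -0.11580356 -0.10838275] 0.11376236935272392 30.00067432411015 71.06031822341657
```

Request:
drive_tool(deltas="0 0 0 0 -0.1;0 0 0 0 -0.18;0 0 0 0 -0.22;0 0 0 0 -0.22")

```text
time_s: 12.25
position: [0.5683, 0.0408, 0.1038]
tcp_rot: [[1.0, -0.011, 0.002], [-0.011, -1.0, -0.001], [0.002, 0.001, -1.0]]
force: [2.6, -1.8, 1.4]
opening: 0.117
grasp_force: 30.0
```

```bash
cat > r.py <<'E'
from rig import bot
import numpy as np
s=bot.read_state(); R=s["tcp_rot"]
print(s["time_s"],s["position"],s["force"],s["moment"],s["opening"],s["grasp_force"],"xyaw",np.degrees(np.arctan2(R[1,0],R[0,0])))
E
python3 r.py
```

```text
12.25 [0.56827125 0.04084866 0.10375322] [ 2.59074091 -1.75196787  1.3591941 ] [-0.26119334 -0.21360169  0.00123652] 0.11664808850778179 30.000468967482448 xyaw -0.6428727048356381
```

Request:
drive_tool(deltas="0 0 0 0 -0.03;0 0 0 0 -0.06;0 0 0 0 -0.09;0 0 0 0 -0.09;0 0 0 0 -0.09")

```text
time_s: 12.75
position: [0.5683, 0.0408, 0.1037]
tcp_rot: [[0.995, -0.1, 0.002], [-0.1, -0.995, -0.001], [0.002, 0.001, -1.0]]
force: [2.3, -1.7, -0.0]
opening: 0.11
grasp_force: 30.0
```

```bash
python3 r.py
```

```text
12.75 [0.56827412 0.04083838 0.10371634] [ 2.34270026 -1.73484919 -0.0314705 ] [-0.33345695 -0.39839609  0.35190084] 0.11044745095404297 29.999722125940025 xyaw -5.741728307101953
```

Request:
drive_tool(deltas="0 0 0 0 -0.03;0 0 0 0 -0.06;0 0 0 0 -0.06;0 0 0 0 -0.06")

```text
time_s: 13.15
position: [0.5682, 0.0409, 0.1037]
tcp_rot: [[0.987, -0.16, 0.001], [-0.16, -0.987, -0.001], [0.002, 0.001, -1.0]]
force: [3.5, -2.3, -0.2]
opening: 0.125
grasp_force: 30.8
```

```bash
python3 r.py; python3 - <<'E'
from rig import imaging
import cv2
cv2.imwrite("pics/w3.png",cv2.resize(imaging.capture("wrist")[100:310,140:420],(800,600),interpolation=cv2.INTER_CUBIC)[:,:,::-1])
E
```

```text
13.15 [0.56819974 0.04086486 0.10373539] [ 3.5318673  -2.26404024 -0.24451293] [-0.43717848 -0.42143572  0.6038685 ] 0.12499942845521259 30.751414897385985 xyaw -9.218657335359428
```

View pics/w3.png

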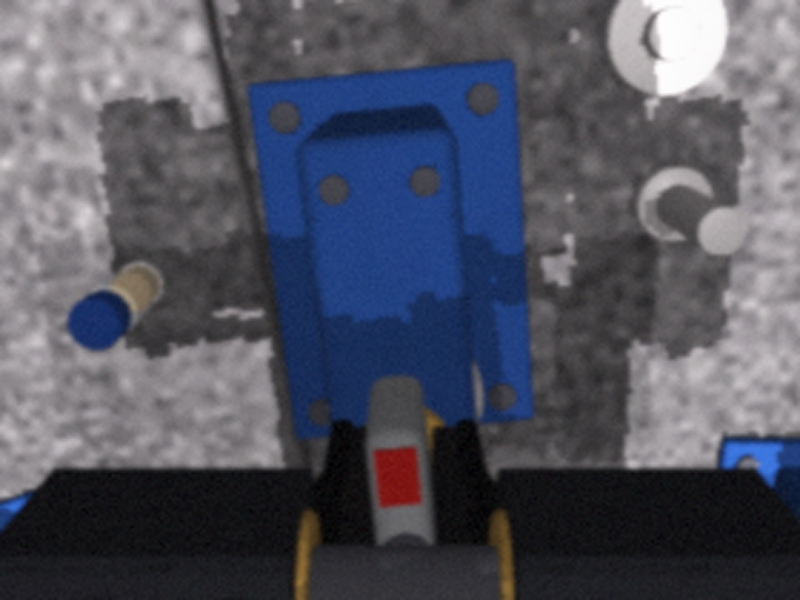

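The wing lies parallel to the arm, the moment has risen to 0.6 Nm and the fingers are wedging slightly: it is seated. I'll back off a quarter turn, to a tool yaw of 86.5°.

Request:
drive_tool(deltas="0 0 0 0 0.14;0 0 0 0 0.28;0 0 0 0 0.42;0 0 0 0.5 0.56;0 0 0 0.5 0.7;0 0 0 0.8 0.84;0 0 0 1 0.98;0 0 0 1 1.12;0 0 0 1.2 1.26;0 0 0 1.4 1.4;0 0 0 1.5 1.54;0 0 0 1.6 1.66")

```text
time_s: 14.4
position: [0.5677, 0.0413, 0.1053]
tcp_rot: [[0.071, 0.997, 0.0], [0.997, -0.071, 0.001], [0.001, 0.0, -1.0]]
force: [3.0, -0.9, -0.7]
opening: 0.114
grasp_force: 30.0
```

Request:
drive_tool(deltas="0 0 0 0 0;0 0 0 0 0;0 0 0 0 0;0 0 0 0 0;0 0 0 0 0")

```text
time_s: 14.9
position: [0.5677, 0.0413, 0.1053]
tcp_rot: [[0.075, 0.997, 0.0], [0.997, -0.075, 0.0], [0.0, 0.0, -1.0]]
force: [1.4, -0.7, 0.4]
opening: 0.108
grasp_force: 30.0
```

```bash
python3 r.py; python3 - <<'E'
from rig import imaging
import cv2
import numpy as np
w=imaging.capture("wrist")[100:310,140:420]; s=imaging.capture("side")[170:380,160:370]
c=np.hstack([cv2.resize(w,(440,330),interpolation=cv2.INTER_CUBIC),cv2.resize(s,(330,330))])
cv2.imwrite("pics/w4.png",c[:,:,::-1])
E
```

```text
14.9 [0.56771756 0.04127264 0.10525473] [ 1.44392775 -0.7045114   0.39578806] [-0.33617396 -0.49355673  0.03148437] 0.10751972351964158 29.999841540120542 xyaw 85.71006587407082
```

View pics/w4.png

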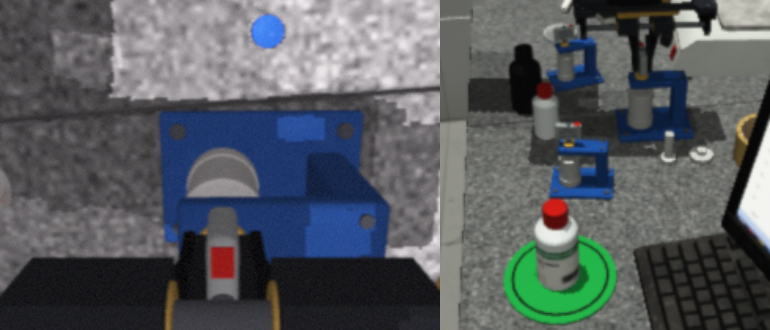

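The wing is perpendicular to the clamp, a quarter turn back, gripped at 30 N. The bottle is upright on the mat and the bystanders are in place. Handing in.

```bash
python3 -c "
from rig import bot
print(bot.hand_in())"
```

```text
the job is handed in; nothing more can be done
None
```

The job is handed in, with no verdict returned: the bottle stands upright on the mat, and the thumbscrew was seated, backed off about a quarter turn (tool yaw about 89° from the clamp's) and is still gripped at 30 N.

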